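# Back off the knurled locking ring of a rotor stand

## Robot

A 6-joint arm with a two-finger parallel gripper is mounted at the origin on a cart in front of the work surface, level with it; the furniture and walls round the work are solid. World frame = base frame: x ahead of the robot, y to its left, z up, the work surface at z = 0. Lengths are in m, angles in rad, forces in N, time in s.
With the tool pointing down it reaches from about 0.3 to 0.825 m from the base axis. Payload 5.4 kg.
Tool frame: the origin (TCP) lies at the very end of the fingers, on their centre line; the grasp point (between the pads) lies 19 mm behind it; z points along the fingers, x is the direction in which the jaws open and shut, and the axes are right-handed (so a half turn about z gives the same grasp; the last joint's range is limited). The gripper opens to 92 mm and grips with 3 to 60 N. Pads are 20 mm wide; open, the fingers measure 128 mm over their backs; the gripper's body (75 mm by 189 mm) begins 69 mm behind the grasp point.
Start: joints at [0.902, 0.158, 1.597, -0, 1.386, -0.21], TCP at [0.255, 0.516, 0.215] pointing down, gripper open.
Joint ranges: [-2.91, 2.91], [-0.94, 2.29], [0.18, 2.7], [-1.29, 4.43], [0.17, 2.64], [-3, 3]. Speed limits (rad/s): [2.57, 2.57, 3.14, 3.14, 3.14, 3.14].

## Interface

Orientations are given as a rotation vector (axis times angle).
In Python, from workcell import bot gives the robot as it stands. Calls block until the motion is done:
- bot.goto(position, orientation): joint-space move of the TCP to a pose.
- bot.line_to(position, rot=None, max_speed=0.15): straight line of the TCP; rot=None keeps the orientation; max_speed is the mean speed in m/s.
- bot.set_joints(angles): joint-space move.
- bot.set_gripper(opening, newtons=None): opening from 0.0 (shut) to 1.0 (fully open); newtons is the grip in N (None keeps the last); returns when the fingers have stopped.
- bot.hold(seconds).
- bot.inverse_kinematics(position, orientation): joint angles nearest the present ones, or None.
- bot.read_camera(name): name is "scene" or "top" or "wrist"; returns a dict with "pixels" (384x512x3 uint8, blue, green, red), "fx", "fy", "cx", "cy" (pixels), "R" (3x3) and "t" (3): a world point X has camera coordinates R X + t. Camera axes: x right, y down, z forward; pixel columns grow to the right and rows downward; lengths in m; the calibration is good to about 2 mm. A picture is of the moment at which its call begins. There is no depth.
A pose or a line that the arm cannot do raises bot.MotionError and nothing moves.
- bot.job_done(): hands the job in, once; it reports no verdict.
Readings, each from a call of its own:
- bot.current_clock(): time.
- bot.current_joints(): joint angles.
- bot.current_joint_vel(): joint speeds.
- bot.current_effort(): joint torques, N m.
- bot.current_ee_pos(): TCP position.
- bot.current_tool_rot(): TCP orientation.
- bot.current_contact_force(): force on the tool from outside, world axes, zero at the start.
- bot.current_ft_torque(): the same for the moment, N m.
- bot.current_opening(): opening from 0.0 (shut) to 1.0 (fully open).
Only numpy, scipy, OpenCV 4.12 (cv2) and the standard library are available. Lean on these libraries where they do the work, as an engineer would, in place of code of your own. Each camera call takes 0.05 s, during which the arm holds its last target.

## Task

Loosen the large knurled locking ring that clamps the rotor on the stand: with a fingertip against its ribbed rim, roll it round counter-clockwise as seen from above for two full turns, counting them as you go. A little over is fine, but stop short of two and a half turns so that it keeps its thread, and finish clear of it with the ring at rest. Leave the small knurled levelling screw as it is set, and do not shift or pick up the loose things lying around.

Things in the scene. Friction and masses are not known exactly. Their poses are not given: they have to be found in the camera images.
- stand: Rotor stand, fixed to the bench: dark steel plate 180 mm (x) by 300 mm (y, from -90 to +210), 14 mm thick, with a grey rotor flange (120 mm across, its disc's top at most 45 mm above the bench) clamped on an upright threaded stud (top 104 mm above the bench) by the knurled locking ring. Origin on the bench under the stud's axis; z up; -x faces the robot, yaw varies.
- ring_center (a point): Centre of the aluminium locking ring, on its upright axis, half-way up its rim (rim 58 to 80 mm above the bench when tight). 106 mm across over the six upright round ribs of its knurled rim, 60 degrees apart, each 10 mm wide and 9 mm proud of the 88 mm core, with about 38 mm clear between neighbours. Under the ribs, 13 mm of free height above the rotor's disc.
- ring_dot (a point): Black index dot (7 mm) on the ring's top face, 38.5 mm from its axis, in line with one of the six ribs; it goes round with the ring, so turns can be counted by it. At joint value 0 it lies from the axis toward the stand's -x.
- lock_ring (a joint): Turning angle of the locking ring in rad: 0 = tight, at every start; grows as it is turned counter-clockwise seen from above (loosening); one full turn is 6.283. Cannot go below 0. Drags with about 0.06 N m (1.2 N at the rim) and stays where it is left. The ring rises 2 mm a turn.
- level_screw_rim (a point): A point on the rim of the small knurled levelling screw (37 mm across, 14 mm thick rim, top 57 mm above the bench) that stands on the same plate, 45 mm in the stand's +x and 145 mm in its +y from the stud. It turns easily; not to be touched.
- coupler: loose plated mini coupler, 23x41x20 mm, lying on the plate; origin at the centre of its underside
- barb: loose plated barbed plug, 27 mm across, 46 mm tall, standing on the plate; origin at the centre of its underside
- stub: loose flared tube stub, 26 mm across, 63 mm tall, standing on the bench to the right; origin at the centre of its underside
- nozzle: loose stepped brass nozzle, 55 mm across, 146 mm long, lying on the bench left of the plate; origin at the centre of its underside
- jar: loose white screw-lid jar, 54 mm across, 69 mm tall, standing behind the plate; origin at the centre of its underside
- key: loose black hex key, 34x87x8 mm, flat on the bench to the right; origin at the centre of its underside

How it is judged:
By the outcome, as a careful person would: the job done as asked, in the order asked, and still so for the second after the job is handed in, with the robot touching nothing.
It also fails if it takes over 72 s, if anything falls off the work surface, if the arm or the gripper's body presses on something with over 40 N, if the wrist force passes 120 N, or if a joint passes its speed limit or range.

## Working session

There is one attempt and no reset: what is moved stays moved. The work goes in short steps, each a Python script; the robot and the scene stay as the last script left them, time stands still between calls to the robot, and variables do not carry over. Pictures are saved under pics/ and viewed, and the job is handed in when it is done.

```bash
mkdir -p pics; ls
python3 - <<'E'
from workcell import bot
import cv2
for n in("scene","top","wrist"):
    c=bot.read_camera(n); cv2.imwrite(f"pics/{n}0.png",c["pixels"]); print(n,c["fx"],c["cx"],c["cy"],(-c["R"].T@c["t"]).round(3),c["R"].round(2).tolist())
print(bot.current_clock(),bot.current_tool_rot(),bot.current_opening(),bot.current_contact_force())
E
```

```text
pics
scene 416.3672555659719 249.78875421465474 199.11533245608695 [ 0.092 -0.834  0.65 ] [[0.85, -0.52, -0.02], [-0.27, -0.41, -0.87], [0.45, 0.75, -0.49]]
top 477.02095236783555 257.6934693650352 196.00481093537726 [0.368 0.024 1.234] [[0.01, -1.0, 0.01], [-0.98, -0.01, -0.2], [0.2, -0.0, -0.98]]
wrist 332.0415933204625 256.8413701818822 189.81332658527708 [0.196 0.544 0.384] [[0.44, 0.9, -0.0], [0.87, -0.43, 0.24], [0.21, -0.11, -0.97]]
0.15 [ 2.66793843e+00  1.65784268e+00 -2.21110870e-03] 1.000367127823384 [-0.5560061   1.02225835 -0.87446378]
```

View pics/scene0.png

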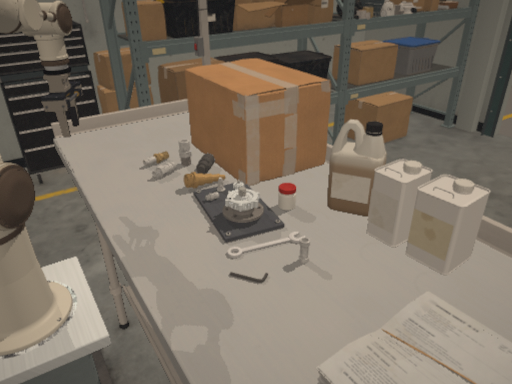

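View pics/top0.png

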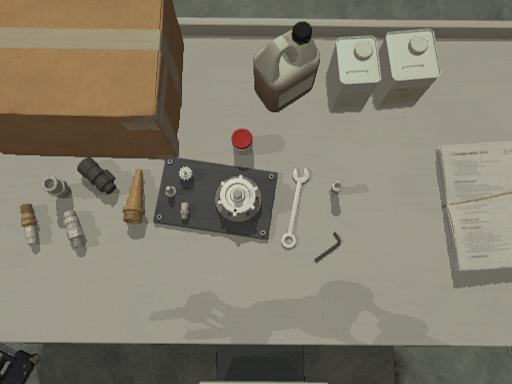

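Run:
```python
import cv2
a=cv2.imread("pics/top0.png")[145:250,145:285]; cv2.imwrite("pics/topz.png",cv2.resize(a,None,fx=5.6,fy=5.6,interpolation=cv2.INTER_CUBIC))
a=cv2.imread("pics/scene0.png")[155:245,180:310]; cv2.imwrite("pics/scenez.png",cv2.resize(a,None,fx=6,fy=6,interpolation=cv2.INTER_CUBIC))
```

```text
(no output)
```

View pics/topz.png

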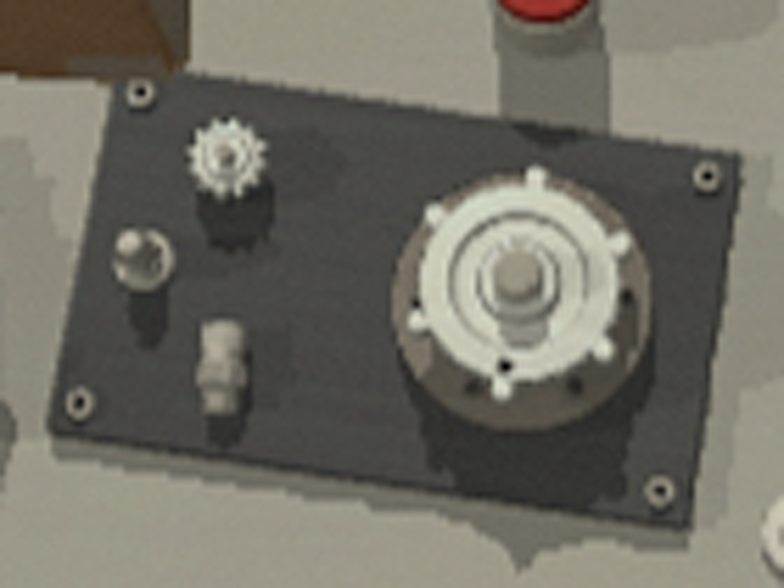

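View pics/scenez.png

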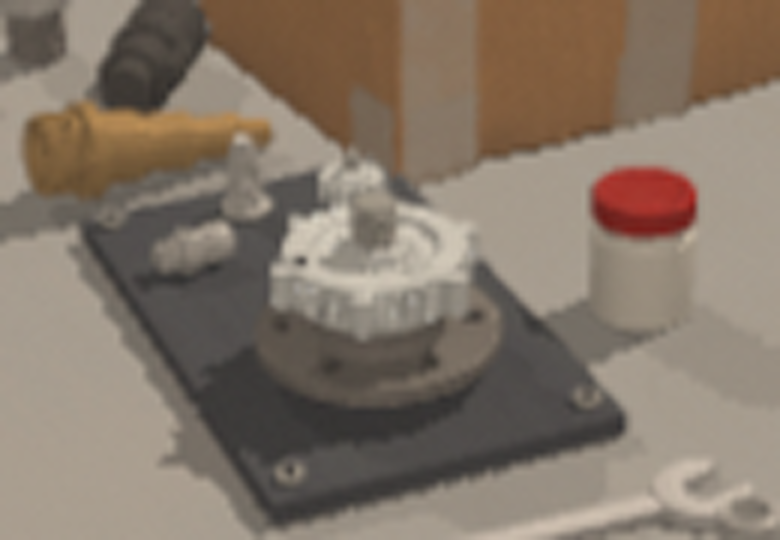

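```bash
cat > h.py <<'E'
from workcell import bot
import cv2, numpy as np
def ray(c,p):
    d=c["R"].T@np.array([(p[0]-c["cx"])/c["fx"],(p[1]-c["cy"])/c["fy"],1]); return -c["R"].T@c["t"],d/np.linalg.norm(d)
def atz(c,p,z):
    o,d=ray(c,p); return o+d*(z-o[2])/d[2]
def tri(*rs):
    A=sum(np.eye(3)-np.outer(d,d) for o,d in rs); b=sum((np.eye(3)-np.outer(d,d))@o for o,d in rs)
    x=np.linalg.solve(A,b); return x,[np.linalg.norm((np.eye(3)-np.outer(d,d))@(x-o)) for o,d in rs]
def proj(c,X):
    v=c["R"]@X+c["t"]; return np.array([c["fx"]*v[0]/v[2]+c["cx"],c["fy"]*v[1]/v[2]+c["cy"]])
E
python3 - <<'E'
from h import *
T=bot.read_camera("top");S=bot.read_camera("scene")
ft=lambda u,v:(u/5.6+145-.4,v/5.6+145-.4); fs=lambda u,v:(u/6+180-.4,v/6+155-.4)
print("studtop",tri(ray(T,ft(518,271)),ray(S,fs(373,203))))
print("dot",tri(ray(T,ft(504,367)),ray(S,fs(300,261))))
print("jar lid",tri(ray(T,(242,138.5)),ray(S,(287,188))))
print("barb top",tri(ray(T,ft(130,242)),ray(S,fs(243,140))))
ribs=[atz(T,ft(*p),.08) for p in [(538,176),(620,243),(603,348),(500,388),(418,320),(436,214)]]
c=np.mean(ribs,0);print("ring c",c,[np.linalg.norm(r-c).round(4) for r in ribs],[np.degrees(np.arctan2(*(r-c)[1::-1])).round(1) for r in ribs])
print("dot",atz(T,ft(504,367),.08)-c)
P=[atz(T,ft(*p),.014) for p in [(118,72),(742,155),(690,528),(50,432)]];print(np.round(P,3))
print(np.degrees(np.arctan2(*(P[0]-P[1])[1::-1]))-90,np.degrees(np.arctan2(*(P[3]-P[2])[1::-1]))-90)
for u,v in[(0,155),(160,158),(183,75),(160,0)]:print("box top",atz(T,(u,v),.25))
print("boxcorner top",tri(ray(T,(160,157)),ray(S,(250,87))))
# box: top corner near robot/right
E
```

```text
studtop (array([0.60339316, 0.06967694, 0.10275625]), [np.float64(0.000495175803527387), np.float64(0.0004951758035273935)])
dot (array([0.5656353 , 0.07576458, 0.08036186]), [np.float64(0.0011224735037066772), np.float64(0.0011224735037067128)])
jar lid (array([0.75471558, 0.06099863, 0.06315207]), [np.float64(0.0006859929890516855), np.float64(0.0006859929890517251)])
barb top (array([0.62481095, 0.24649398, 0.05709741]), [np.float64(0.0007311024298321553), np.float64(0.0007311024298321564)])
ring c [0.60312352 0.07020074 0.08      ] [np.float64(0.0483), np.float64(0.0477), np.float64(0.0476), np.float64(0.0484), np.float64(0.0477), np.float64(0.0479)] [np.float64(-9.0), np.float64(-68.3), np.float64(-128.5), np.float64(171.0), np.float64(112.0), np.float64(51.2)]
dot [-0.03847517  0.0060104   0.        ]
[[ 0.716  0.264  0.014]
 [ 0.678 -0.031  0.014]
 [ 0.502 -0.007  0.014]
 [ 0.544  0.288  0.014]]
-7.265156482656266 -8.047674728376833
box top [0.65053872 0.57152936 0.25      ]
box top [0.64721306 0.22987478 0.25      ]
box top [0.83831161 0.18822711 0.25      ]
box top [1.02245047 0.2481174  0.25      ]
boxcorner top (array([0.66142795, 0.19021982, 0.34635964]), [np.float64(0.043593369542425466), np.float64(0.04359336954242548)])
```

Run:
```python
import cv2
a=cv2.imread("pics/scene0.png")[50:200,170:340]; a=cv2.resize(a,None,fx=3.5,fy=3.5); cv2.imwrite("pics/bz.png",a)
b=cv2.imread("pics/top0.png")[0:175,60:210]; cv2.imwrite("pics/bt.png",cv2.resize(b,None,fx=3.4,fy=3.4))
b=cv2.imread("pics/wrist0.png"); cv2.imwrite("pics/w0.png",b)
```

```text
(no output)
```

View pics/bz.png

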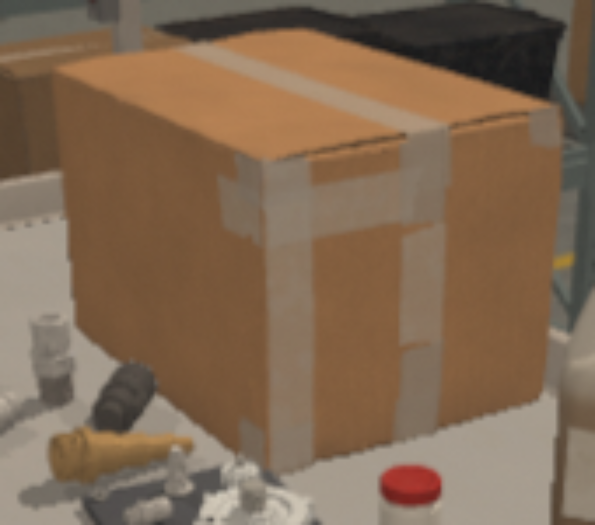

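View pics/bt.png

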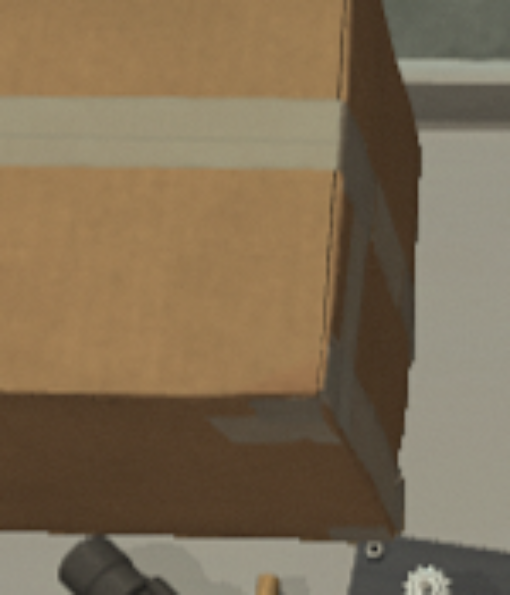

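View pics/w0.png

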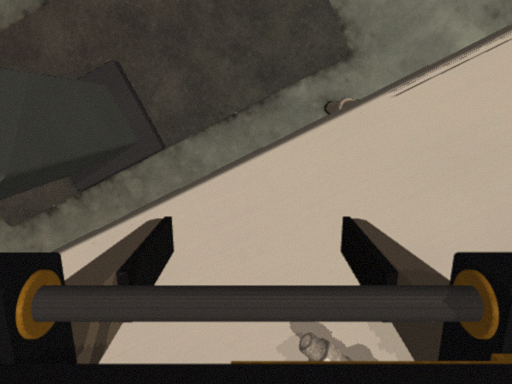

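```bash
cat > sim.py <<'E'
import numpy as np
def Rorb(th,yaw,hx,hy,rin):
    # center distance so that min distance rect->axis equals rin
    from scipy.optimize import brentq
    a=th-yaw
    def d(r):
        p=np.array([abs(np.cos(a))*r-hx,abs(np.sin(a))*r-hy]); q=np.maximum(p,0); return np.hypot(*q)+min(max(p),0)-rin
    return brentq(d,rin,rin+40)
def free(th,yaw,R,hx,hy,n=720):
    ph=np.arange(n)/n*np.pi/3 # ring phase
    ok=np.ones(n,bool)
    c=R*np.array([np.cos(th),np.sin(th)])
    for k in range(6):
        A=ph+k*np.pi/3; p=48*np.stack([np.cos(A),np.sin(A)],1)-c
        l=np.stack([p@[np.cos(yaw),np.sin(yaw)],p@[-np.sin(yaw),np.cos(yaw)]],1)
        d=np.linalg.norm(np.maximum(np.abs(l)-[hx,hy],0),axis=1); ok&=d>5
    return ok
if __name__=="__main__":
  for hx,hy in[(18,10)]:
   for rin in(46,47,48):
    lag=[]
    for t in range(0,360,10):
        th=np.radians(t); R=Rorb(th,0,hx,hy,rin); ok=free(th,0,R,hx,hy)
        # blocked set relative to th
        n=len(ok); rel=(np.degrees(np.arange(n)/n*np.pi/3)-t)%60
        f=np.sort(rel[ok]); 
        lag.append((t,round(R,1),len(f)/12 if len(f) else 0, f.min() if len(f) else None,f.max() if len(f) else None))
    print(rin); [print(*l) for l in lag[:19]]
E
python3 sim.py | head -60
```

```text
46
0 64.0 23.583333333333332 18.25 41.75
10 65.0 25.75 19.833333333333332 45.5
20 66.2 34.0 15.25 49.166666666666664
30 66.6 38.583333333333336 13.833333333333329 52.333333333333336
40 66.1 40.0 14.916666666666664 54.83333333333334
50 64.6 38.666666666666664 17.333333333333336 55.916666666666664
60 62.4 34.333333333333336 20.16666666666667 54.41666666666667
70 59.5 25.416666666666668 23.166666666666664 48.5
80 56.9 12.833333333333334 25.916666666666664 38.666666666666664
90 56.0 5.916666666666667 27.08333333333333 32.91666666666667
100 56.9 12.833333333333334 21.33333333333333 34.08333333333333
110 59.5 25.416666666666668 11.5 36.83333333333334
120 62.4 34.333333333333336 5.583333333333329 39.83333333333334
130 64.6 38.666666666666664 4.083333333333329 42.66666666666666
140 66.1 40.0 5.166666666666657 45.08333333333334
150 66.6 38.583333333333336 7.666666666666657 46.16666666666666
160 66.2 34.0 10.833333333333343 44.75
170 65.0 25.75 14.5 40.16666666666666
180 64.0 23.583333333333332 18.25 41.75
47
0 65.0 24.083333333333332 18.0 42.0
10 66.0 27.333333333333332 18.5 45.75
20 67.2 36.
[... 1181 characters left out ...]
 64.5 39.416666666666664 18.916666666666664 58.25
70 61.6 31.083333333333332 22.33333333333333 53.33333333333333
80 58.9 18.5 25.166666666666664 43.58333333333333
90 58.0 10.083333333333334 24.999999999999993 35.0
100 58.9 18.5 16.41666666666667 34.83333333333333
110 61.6 31.083333333333332 6.666666666666664 37.66666666666667
120 64.5 39.416666666666664 1.75 41.08333333333334
130 66.7 43.166666666666664 1.3333333333333286 44.41666666666667
140 68.1 44.166666666666664 3.25 47.33333333333334
150 68.6 43.0 6.333333333333329 49.25
160 68.2 38.916666666666664 10.083333333333343 48.91666666666666
170 67.0 29.5 14.083333333333343 43.5
180 66.0 24.916666666666668 17.583333333333343 42.41666666666666
```

```bash
cat >> h.py <<'E'
from scipy.spatial.transform import Rotation as Ro
def down(yaw):
    x=np.array([np.cos(yaw),np.sin(yaw),0]);z=np.array([0,0,-1.]);return Ro.from_matrix(np.stack([x,np.cross(z,x),z],1)).as_rotvec()
C=np.array([.6033,.0700]); YAW=np.radians(135)
E
python3 - <<'E'
from h import *
T=bot.read_camera("top");S=bot.read_camera("scene")
print("box top",tri(ray(T,(153.5,116)),ray(S,(245.7,95.7))),"base",atz(T,(177.6,158),0),atz(S,(246.5,184),0))
print(bot.current_tool_rot(),down(np.radians(63.7)))
r=down(YAW)
for p in [(.42,.25,.3),(.638,.105,.28)]+[tuple(C+.068*np.array([np.cos(a),np.sin(a)]))+(.058,) for a in np.radians([-95,-45,0,45,90,135,180])]:
    q=bot.inverse_kinematics(p,r); print(np.round(p,3),None if q is None else np.round(q,2))
E
```

```text
box top (array([0.72074275, 0.2342936 , 0.30975304]), [np.float64(0.0017286316584457387), np.float64(0.001728631658445882)]) base [0.71853721 0.2350774  0.        ] [0.72994965 0.25816804 0.        ]
[ 2.66830312e+00  1.65793738e+00 -6.15648752e-04] [2.66857094 1.65780985 0.        ]
[0.42 0.25 0.3 ] [ 0.29 -0.11  1.71 -0.    1.55 -2.07]
[0.638 0.105 0.28 ] [-0.02  0.31  1.29 -0.    1.54 -2.38]
[0.597 0.002 0.058] [-0.2   0.38  1.66 -0.    1.1  -2.55]
[0.651 0.022 0.058] [-0.15  0.5   1.49 -0.    1.15 -2.51]
[0.671 0.07  0.058] [-0.07  0.56  1.41 -0.    1.17 -2.43]
[0.651 0.118 0.058] [-0.    0.53  1.45 -0.    1.16 -2.36]
[0.603 0.138 0.058] [ 0.03  0.43  1.59 -0.    1.12 -2.33]
[0.555 0.118 0.058] [-0.    0.31  1.75 -0.    1.08 -2.36]
[0.535 0.07  0.058] [-0.09  0.25  1.83 -0.    1.07 -2.45]
```

Run:
```python
from h import *
r=down(YAW)
bot.goto((.42,.25,.3),r)
bot.set_gripper(0.0,10)
bot.goto((.638,.105,.28),r)
bot.hold(.2)
c=bot.read_camera("wrist"); cv2.imwrite("pics/w1.png",c["pixels"])
print(proj(c,np.array([*C,.08])),-c["R"].T@c["t"],bot.current_clock(),bot.current_opening(),bot.current_contact_force())
```

```text
[256.47933759 124.63271338] [0.5910338  0.05852416 0.45092085] 4.5917 0.007046555907914754 [ 0.12792724 -0.1182126   0.33688554]
```

View pics/w1.png

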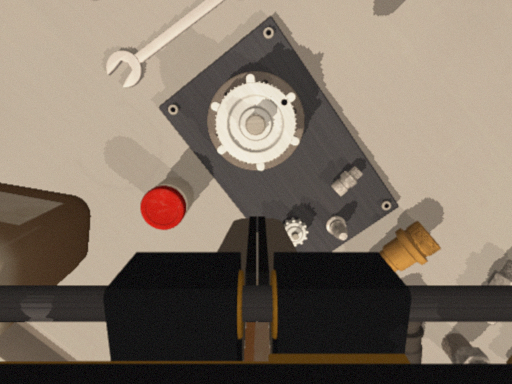

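Run:
```python
import cv2
a=cv2.imread("pics/w1.png")
cv2.imwrite("pics/w1a.png",cv2.resize(a[65:180,200:315],None,fx=5,fy=5,interpolation=cv2.INTER_CUBIC))
b=a[205:300,200:320].astype(float)*2.5
cv2.imwrite("pics/w1b.png",cv2.resize(b.clip(0,255).astype('uint8'),None,fx=6,fy=6,interpolation=cv2.INTER_CUBIC))
b=cv2.imread("pics/w0.png")[205:300,60:220].astype(float)*2.5
cv2.imwrite("pics/w0b.png",cv2.resize(b.clip(0,255).astype('uint8'),None,fx=5,fy=5,interpolation=cv2.INTER_CUBIC))
```

```text
(no output)
```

View pics/w1a.png

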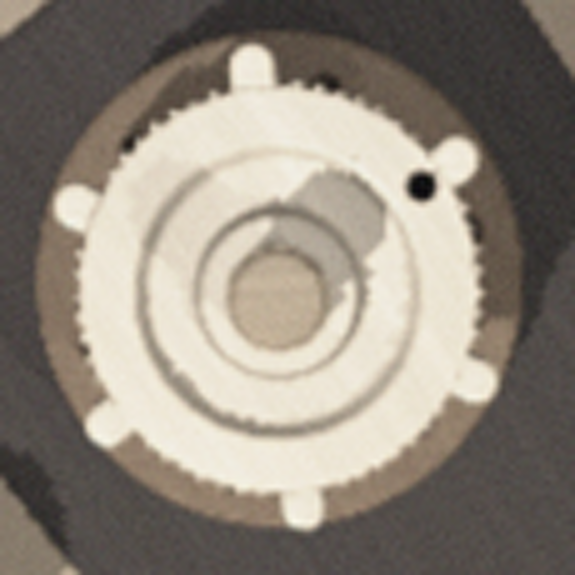

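View pics/w1b.png

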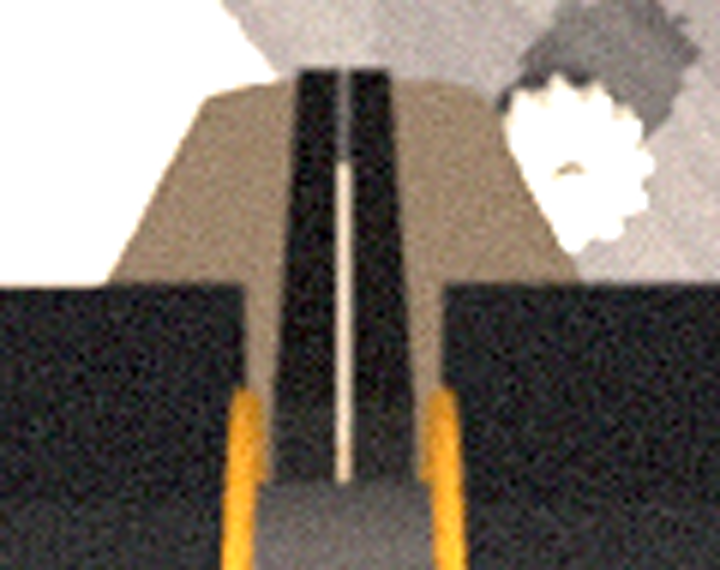

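View pics/w0b.png

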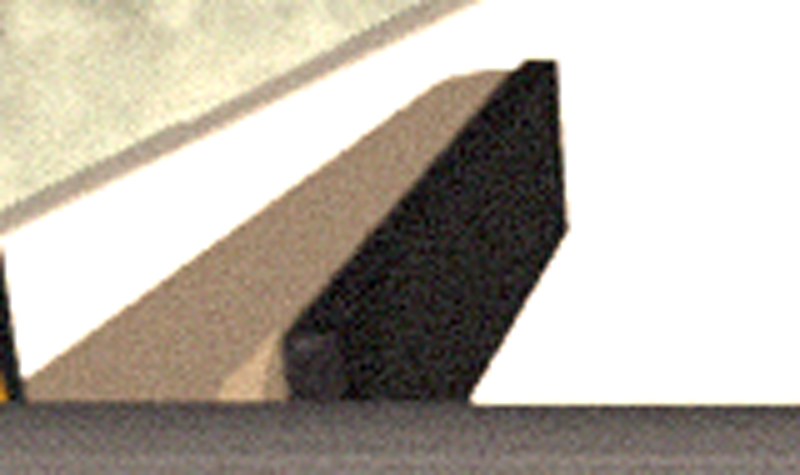

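Run:
```python
from h import *
c=bot.read_camera("wrist");f=lambda u,v:(u/5+200-.4,v/5+65-.4)
r=[atz(c,f(*p),.08) for p in [(252,62),(458,159),(473,381),(303,508),(109,424),(77,206)]]
m=np.mean(r,0);print(m,[np.linalg.norm(x-m).round(4) for x in r],[np.degrees(np.arctan2(*(x-m)[1::-1])).round(1) for x in r])
T=bot.read_camera("top")
print("stud tri",tri(ray(c,f(278,300)),ray(T,(237.1,193.0))),"dot tri",tri(ray(c,f(421,186)),ray(T,(234.6,210.1))))
```

```text
[0.6032101  0.06790076 0.08      ] [np.float64(0.0486), np.float64(0.0479), np.float64(0.0471), np.float64(0.0479), np.float64(0.0475), np.float64(0.0474)] [np.float64(-128.3), np.float64(171.4), np.float64(111.2), np.float64(51.6), np.float64(-7.9), np.float64(-68.0)]
stud tri (array([0.60352518, 0.06910345, 0.10009238]), [np.float64(0.0008807587593358515), np.float64(0.0008807587593358522)]) dot tri (array([0.56515286, 0.07495795, 0.07765075]), [np.float64(0.0013601103883600577), np.float64(0.0013601103883600742)])
```

```bash
cat > orb.py <<'E'
from h import *
from sim import Rorb
C=np.array([.6032,.0692])
def pt(deg,rin=48,z=.058):
    th=np.radians(deg); R=Rorb(th,YAW,18,10,rin)/1000
    return np.array([C[0]+R*np.cos(th),C[1]+R*np.sin(th),z])
def orbit(a,b,step=10,v=.08,lim=25):
    log=[]
    for d in np.arange(a+step,b+.1,step):
        bot.line_to(pt(d),max_speed=v)
        F=np.array(bot.current_contact_force()); th=np.radians(d)
        log.append((int(d),round(F@[np.cos(th),np.sin(th),0],1),round(F@[-np.sin(th),np.cos(th),0],1)))
        if np.linalg.norm(F)>lim: print("FORCE",F); break
    print(log,bot.current_clock()); return d
E
python3 - <<'E'
from orb import *
bot.goto(pt(-95,62,.16),down(YAW))
bot.line_to(pt(-95,62))
bot.line_to(pt(-95))
print(bot.current_clock(),bot.current_contact_force())
orbit(-95,-15)
for n in("top","scene"):
    cv2.imwrite(f"pics/{n}1.png",cv2.resize(bot.read_camera(n)["pixels"][130:250,140:300],None,fx=5,fy=5,interpolation=cv2.INTER_CUBIC))
E
```

```text
6.5 [0.08360907 0.30630857 0.32012589]
[(-85, np.float64(-0.0), np.float64(-0.3)), (-75, np.float64(-0.9), np.float64(0.2)), (-65, np.float64(-0.2), np.float64(-0.3)), (-55, np.float64(0.1), np.float64(0.2)), (-45, np.float64(1.4), np.float64(-0.0)), (-35, np.float64(2.1), np.float64(0.4)), (-25, np.float64(1.5), np.float64(-0.6)), (-15, np.float64(0.5), np.float64(0.7))] 8.8833
```

View pics/top1.png

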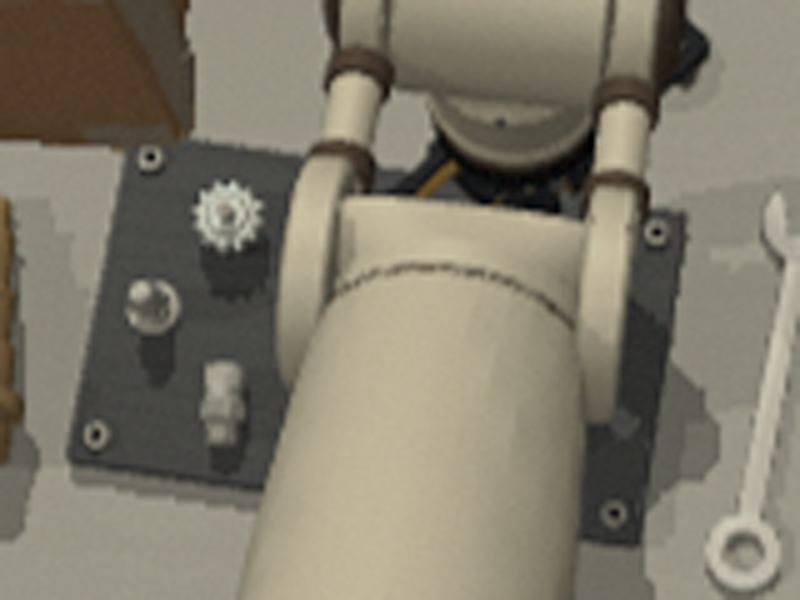

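View pics/scene1.png

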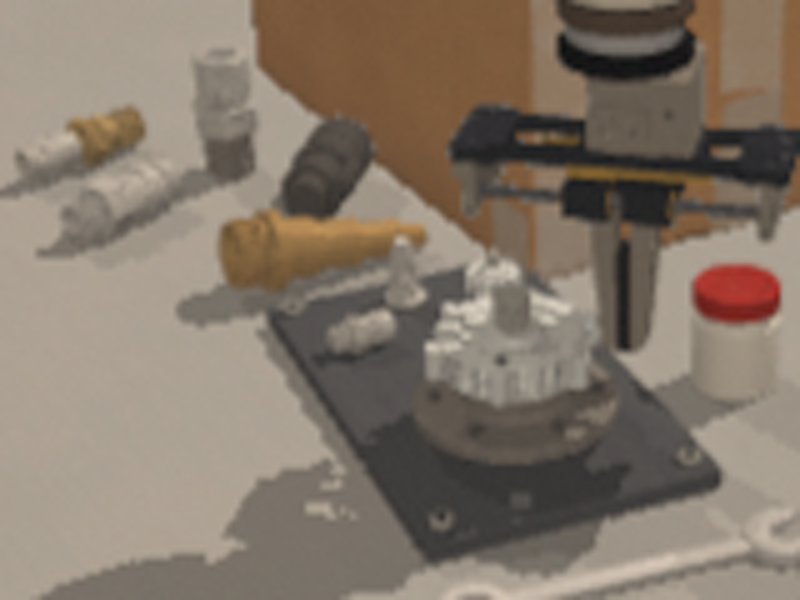

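```bash
cat >> orb.py <<'E'
def dotang(save=None):
    """dot angle from the scene camera: dark blob on the 38.5mm circle; returns turn angle mod 360 (deg) with darkness"""
    c=bot.read_camera("scene"); g=cv2.cvtColor(c["pixels"],cv2.COLOR_BGR2GRAY).astype(np.float32)
    if save: cv2.imwrite(save,cv2.resize(c["pixels"][130:250,140:300],None,fx=5,fy=5,interpolation=cv2.INTER_CUBIC))
    A=np.arange(0,360,2); P=np.array([proj(c,np.array([*(C+.0385*np.array([np.cos(np.radians(a)),np.sin(np.radians(a))])),.081])) for a in A],np.float32)
    v=cv2.remap(g,P[:,:1].copy(),P[:,1:].copy(),cv2.INTER_LINEAR).ravel()
    i=np.argsort(v)[:6]; return [(int((A[k]-171.5)%360),int(v[k])) for k in i]
E
python3 - <<'E'
from orb import *
S=bot.read_camera("scene")
p=atz(S,(240.4,201.6),.081); d=p[:2]-C; print(p,np.hypot(*d),(np.degrees(np.arctan2(d[1],d[0]))-171.5)%360)
print(dotang())
E
```

```text
[0.58145655 0.04039727 0.081     ] 0.036088426524780864 61.45050743446848
[(60, 84), (58, 88), (56, 96), (62, 102), (234, 107), (236, 108)]
```

Run:
```python
from orb import *
a=-15
for b in (65,145,225,315):
    a2=orbit(a,b)
    print(b,dotang(f"pics/o{b}.png"))
    if a2<b-1: break
    a=b
```

```text
[(-5, np.float64(0.3), np.float64(-0.3)), (5, np.float64(-0.6), np.float64(0.4)), (15, np.float64(-0.9), np.float64(0.8)), (25, np.float64(0.3), np.float64(0.2)), (35, np.float64(-1.1), np.float64(-0.3)), (45, np.float64(-0.8), np.float64(0.0)), (55, np.float64(1.0), np.float64(0.6)), (65, np.float64(1.7), np.float64(0.4))] 11.3833
65 [(260, 100), (258, 100), (256, 100), (234, 101), (236, 101), (254, 101)]
[(75, np.float64(0.6), np.float64(1.0)), (85, np.float64(-0.2), np.float64(-0.4)), (95, np.float64(0.4), np.float64(-0.3)), (105, np.float64(0.9), np.float64(0.3)), (115, np.float64(-0.1), np.float64(-0.9)), (125, np.float64(1.1), np.float64(-0.9)), (135, np.float64(1.1), np.float64(0.4)), (145, np.float64(1.5), np.float64(1.2))] 13.8
145 [(20, 123), (22, 124), (18, 125), (24, 126), (26, 128), (16, 131)]
[(155, np.float64(1.0), np.float64(0.4)), (165, np.float64(1.3), np.float64(-0.8)), (175, np.float64(1.0), np.float64(-0.6)), (185, np.float64(1.2), np.float64(0.2)), (195, np.float64(-0.1), np.float64(-0.6)), (205, np.float64(0.3), np.float64(-0.6)), (215, np.float64(0.4), np.float64(0.4)), (225, np.float64(1.0), np.float64(-0.2))] 16.1917
225 [(42, 34), (40, 39), (44, 41), (38, 43), (46, 51), (36, 54)]
[(235, np.float64(1.2), np.float64(0.5)), (245, np.float64(1.2), np.float64(0.9)), (255, np.float64(1.1), np.float64(0.3)), (265, np.float64(1.4), np.float64(0.1)), (275, np.float64(1.1), np.float64(0.3)), (285, np.float64(0.4), np.float64(0.5)), (295, np.float64(-0.1), np.float64(-0.9)), (305, np.float64(1.3), np.float64(0.1)), (315, np.float64(1.0), np.float64(1.0))] 18.875
315 [(36, 112), (38, 114), (34, 115), (238, 121), (32, 122), (40, 124)]
```

Run:
```python
import cv2,numpy as np
I=[cv2.resize(cv2.imread(f"pics/o{b}.png"),None,fx=.5,fy=.5)for b in(65,145,225,315)]
cv2.imwrite("pics/mont.png",np.vstack([np.hstack(I[:2]),np.hstack(I[2:])]))
```

```text
(no output)
```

View pics/mont.png

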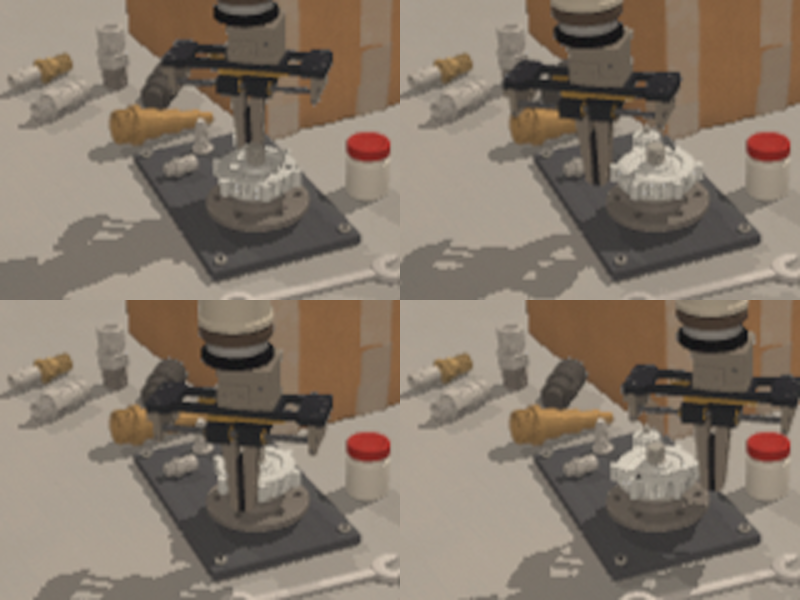

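Run:
```python
from orb import *
a=315
for b in (345,425,625,675):
    a2=orbit(a,b)
    print(b,dotang(f"pics/o{b}.png"))
    if a2<b-1: break
    a=b
```

```text
[(325, np.float64(2.2), np.float64(0.6)), (335, np.float64(0.7), np.float64(0.3)), (345, np.float64(0.1), np.float64(-0.1))] 19.8167
345 [(234, 107), (236, 108), (238, 109), (256, 110), (254, 110), (240, 110)]
[(355, np.float64(0.2), np.float64(-0.3)), (365, np.float64(0.1), np.float64(0.3)), (375, np.float64(0.1), np.float64(-0.6)), (385, np.float64(-1.0), np.float64(-0.0)), (395, np.float64(0.4), np.float64(-0.5)), (405, np.float64(0.2), np.float64(-0.1)), (415, np.float64(1.0), np.float64(0.7)), (425, np.float64(0.7), np.float64(1.1))] 22.1667
425 [(148, 97), (258, 100), (256, 100), (234, 100), (260, 100), (254, 100)]
[(435, np.float64(1.9), np.float64(-0.4)), (445, np.float64(-0.3), np.float64(-0.1)), (455, np.float64(0.0), np.float64(-0.2)), (465, np.float64(0.1), np.float64(0.6)), (475, np.float64(0.2), np.float64(-0.9)), (485, np.float64(0.8), np.float64(-0.1)), (495, np.float64(-0.1), np.float64(-0.0)), (505, np.float64(0.6), np.float64(0.1)), (515, np.float64(0.8), np.float64(-0.2)), (525, np.float64(0.5), np.float64(-1.1)), (535, np.float64(-0.9), np.float64(-0.6)), (545, np.float64(0.0), np.float64(-0.5)), (555, np.float64(0.4), np.float64(-0.2)), (565, np.float64(-0.2), np.float64(0.7)), (575, np.float64(-0.1), np.float64(-0.4)), (585, np.float64(-0.5), np.float64(-0.1)), (595, np.float64(1.3), np.float64(0.7)), (605, np.float64(2.4), np.float64(0.4)), (615, np.float64(2.1), np.float64(0.0)), (625, np.float64(0.3), np.float64(-0.3))] 28.0667
625 [(114, 33), (112, 36), (116, 39), (110, 40), (108, 46), (118, 48)]
[(635, np.float64(0.1), np.float64(0.3)), (645, np.float64(-0.0), np.float64(0.1)), (655, np.float64(0.5), np.float64(-0.8)), (665, np.float64(0.4), np.float64(-0.4)), (675, np.float64(1.0), np.float64(0.7))] 29.6083
675 [(238, 121), (236, 124), (234, 127), (38, 129), (240, 130), (36, 131)]
```

View pics/o675.png

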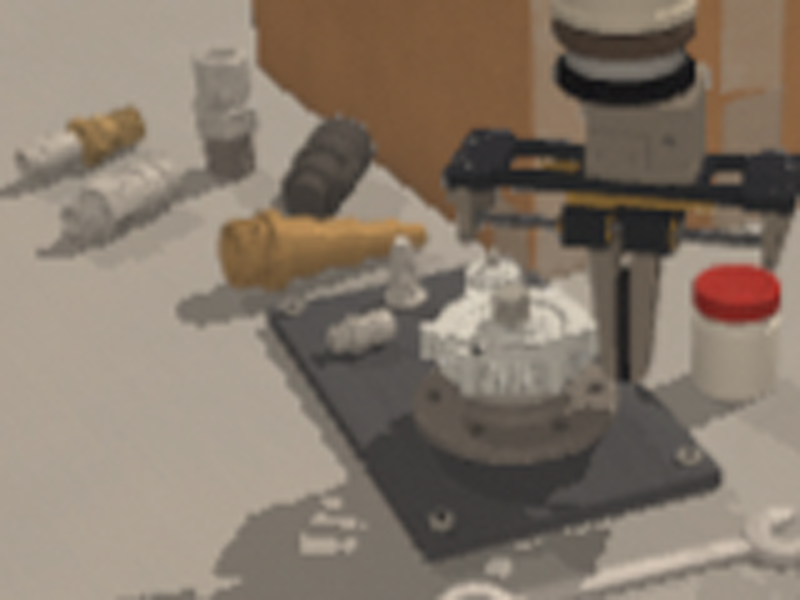

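Run:
```python
from orb import *
bot.line_to(pt(669,50)); bot.line_to(pt(669,64)); p=pt(669,64,.25); bot.line_to(p,max_speed=.2)
bot.goto((.42,.25,.3),down(YAW)); bot.hold(.5)
print(bot.current_clock(),bot.current_contact_force())
for k in range(2):
    S=bot.read_camera("scene");T=bot.read_camera("top"); bot.hold(.5)
cv2.imwrite("pics/topf.png",cv2.resize(T["pixels"][130:250,140:300],None,fx=5,fy=5,interpolation=cv2.INTER_CUBIC))
I=[cv2.resize(S["pixels"][130:250,140:300],None,fx=2.5,fy=2.5,interpolation=cv2.INTER_CUBIC)]
I.append(cv2.resize(cv2.imread("pics/o345.png"),None,fx=.5,fy=.5));cv2.imwrite("pics/f2.png",np.hstack(I))
```

```text
33.0583 [ 0.16605574 -0.84908499  0.78901486]
```

View pics/topf.png

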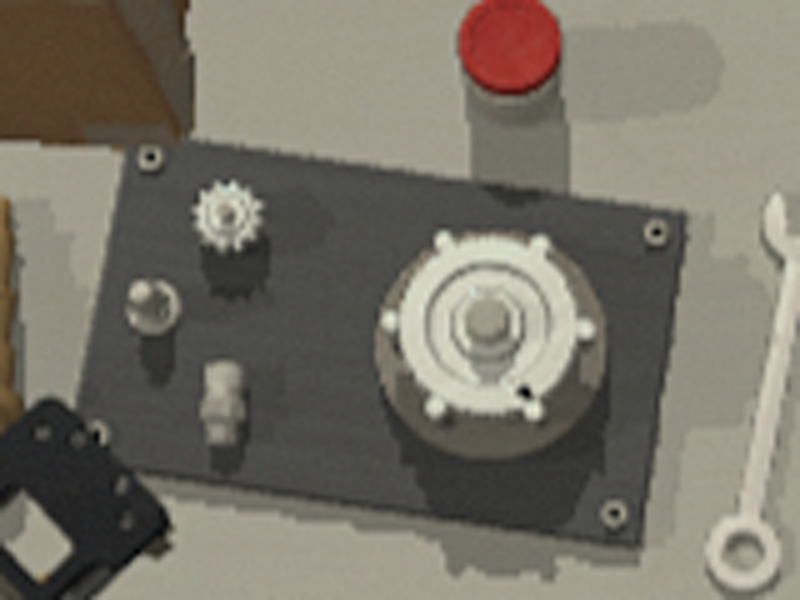

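View pics/f2.png

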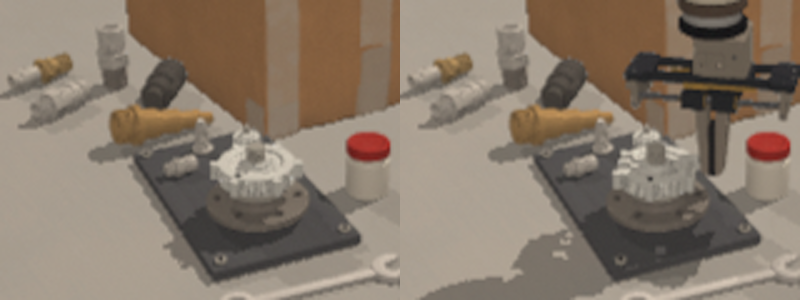

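Run:
```python
from orb import *
S=bot.read_camera("scene");T=bot.read_camera("top")
def blob(c,guess,r=4):
    g=255.-cv2.cvtColor(c["pixels"],cv2.COLOR_BGR2GRAY).astype(float); x,y=np.round(guess).astype(int)
    w=g[y-r:y+r+1,x-r:x+r+1]; w=np.clip(w-np.percentile(w,75)-15,0,None); Y,X=np.mgrid[-r:r+1,-r:r+1]; w[np.hypot(X,Y)>r-.5]=0
    return np.array([x+(w*X).sum()/w.sum(),y+(w*Y).sum()/w.sum()])
a=np.radians(171.5+38); X=np.array([*(C+.0385*np.array([np.cos(a),np.sin(a)])),.084])
pt_,ps=blob(T,proj(T,X),3),blob(S,proj(S,X),3); print(proj(T,X),pt_,proj(S,X),ps)
x,e=tri(ray(T,pt_),ray(S,ps)); d=x[:2]-C; print(x,e,np.hypot(*d),np.degrees(np.arctan2(d[1],d[0]))%360-171.5)
cv2.imwrite("pics/sf.png",cv2.resize(S["pixels"][175:235,205:285],None,fx=9,fy=9,interpolation=cv2.INTER_CUBIC))
# loose things / screw: image change vs start away from the ring
for n,c in(("top",T),("scene",S)):
    D=cv2.absdiff(cv2.imread(f"pics/{n}0.png"),c["pixels"]).max(2); D=cv2.medianBlur(D,3)
    k,l,s,m=cv2.connectedComponentsWithStats((D>45).astype(np.uint8)); print(n,[tuple(map(int,r)) for r in s[1:] if r[4]>8])
```

```text
[245.18077076 207.92393276] [244.57761733 208.08483755] [234.90073627 200.36957239] [234.81818182 199.93939394]
[0.56962205 0.05150205 0.08467552] [np.float64(0.0004952071308319364), np.float64(0.0004952071308321772)] 0.03795650832124929 36.29240064132094
top [(227, 176, 4, 4, 10), (246, 177, 4, 4, 12), (216, 192, 4, 4, 12), (255, 194, 4, 4, 12), (251, 205, 4, 4, 12), (31, 207, 143, 106, 5773), (244, 207, 5, 7, 20), (233, 209, 4, 7, 20), (225, 210, 4, 4, 13), (98, 217, 11, 14, 112), (99, 230, 3, 4, 9), (19, 236, 10, 20, 111), (99, 240, 3, 5, 9), (121, 302, 32, 42, 538), (43, 322, 26, 20, 281), (40, 330, 108, 54, 3302), (61, 343, 3, 4, 9), (0, 350, 34, 34, 881)]
scene [(3, 0, 22, 7, 108), (39, 1, 21, 9, 128), (67, 0, 5, 7, 26), (122, 1, 28, 31, 569), (54, 11, 17, 9, 70), (44, 15, 3, 4, 9), (18, 21, 43, 12, 383), (0, 29, 13, 4, 30), (33, 30, 37, 11, 208), (37, 41, 31, 20, 410), (123, 42, 30, 9, 135), (122, 65, 10, 7, 60), (139, 65, 40, 19, 303), (45, 66, 22, 4, 73), (103, 66, 9, 6, 34), (132, 72, 6, 3, 12), (44, 74, 24, 5, 64), (125, 76, 5, 8, 30), (49, 81, 16, 13, 134), (68, 81, 12, 14, 96), (71, 99, 4, 4, 12), (42, 100, 24, 7, 100), (141, 105, 12, 12, 66), (47, 107, 20, 17, 158), (71, 118, 8, 8, 51), (64, 133, 6, 4, 17), (4, 162, 11, 5, 42), (0, 168, 13, 15, 81), (14, 183, 5, 5, 13), (24, 192, 11, 27, 182), (16, 219, 7, 9, 24), (0, 227, 9, 10, 53), (49, 258, 23, 11, 110)]
```

View pics/sf.png

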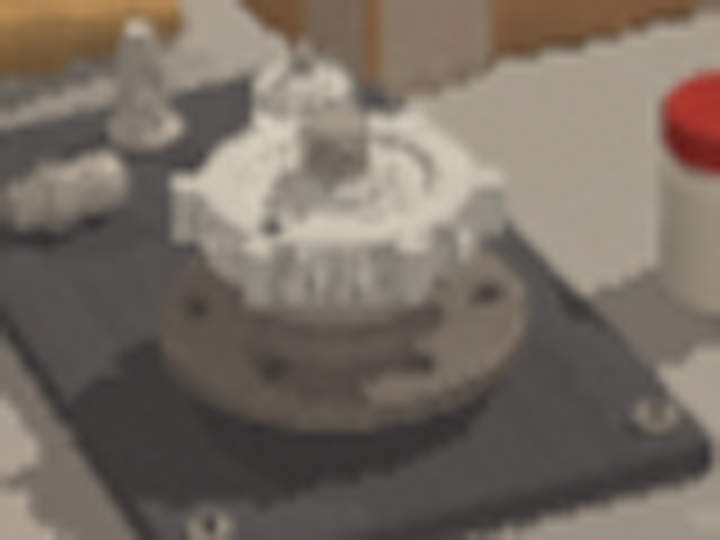

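Run:
```python
from workcell import bot
print(bot.current_clock()); bot.job_done()
```

```text
34.3583
the job is handed in; nothing more can be done
```

I turned the locking ring about 2.10 turns counter-clockwise (2 turns plus roughly 36°) and handed the job in at 34.4 s. The closed fingertips pushed on the ring's ribs as I moved them round it. I then backed off and parked the arm clear of the ring.

**Turn count:**
- **Dot:** at the end it sits 36–38° past its starting direction. The fingertip path and finger size predict 2.11 turns in all, which matches.
- **Rise:** the ring's top face went from 80.4 to 84.7 mm, about 4.3 mm, which fits 2.1 turns at 2 mm a turn.

**Forces:** contact readings stayed under about 3 N at every point I sampled.

**Surroundings:** start and end pictures show no change at the levelling screw, or at the loose things not covered by the arm or its shadow. In the final top view the arm covers part of the bench to the left.

**Checks that gave less than I wanted:**
- Halfway round, my automatic dot finder gave no usable reading at several points. The stud or finger hid the dot, or the ring's rise put it off. The count therefore rests on the one-turn reading, the predicted path, and the final dot position and rise.
- The ring centre came out about 2 mm apart in y between the cameras, so I used the average.

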